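# Lengthen the bracelet-knotting jig by one hole

## Robot

A 6-joint arm with a two-finger parallel gripper is mounted at the origin on the work surface. World frame = base frame: x ahead of the robot, y to its left, z up, the work surface at z = 0. Lengths are in m, angles in rad, forces in N, time in s.
With the tool pointing down it reaches from about 0.375 to 0.925 m from the base axis. Payload 5.7 kg.
Tool frame: the origin (TCP) lies where the fingers leave the gripper's body, on its centre line; the fingertips stand 73 mm ahead of it and the grasp point (between the pads) lies 54 mm ahead of it; z points along the fingers, x is the direction in which the jaws open and shut, and the axes are right-handed (so a half turn about z gives the same grasp; the last joint's range is limited). The gripper opens to 85 mm and grips with 20 to 120 N. Pads are 22 mm wide; open, the fingers measure 114 mm over their backs; the gripper's body (76 mm by 85 mm) begins 54 mm behind the grasp point. The pads swing forward as they close: fully open they stand 13 mm farther back than shut.
Start: joints at [1.012, 0.359, 1.51, -0, 1.272, -0.115], TCP at [0.258, 0.542, 0.304] pointing down, gripper open.
Joint ranges: [-2.97, 2.97], [-1.01, 2.36], [0.21, 2.38], [-0.96, 4.11], [0.2, 2.71], [-2.98, 2.98]. Speed limits (rad/s): [2.39, 2.39, 3.14, 3.14, 3.14, 3.14].

## Interface

Orientations are given as a unit quaternion [w, x, y, z].
In Python, from workcell import move_ptp, move_l, move_joints, release, clamp, sleep, solve_ik, get_image, calibration, IKError, hand_in, get_clock, get_joint_pos, get_joint_velocities, get_tau, get_eef_pos, get_orientation, get_ft_force, get_wrist_torque, get_finger_gap gives the robot as it stands. The module is installed in compiled form; this text tells all that it offers. Calls block until the motion is done:
- move_ptp(position, orientation): joint-space move of the TCP to a pose.
- move_l(position, attitude=None, speed=0.15, stop_force=None): straight line of the TCP; attitude=None keeps the orientation; speed is the mean speed in m/s. With stop_force (N) it stops when the force on the tool has changed by that much, and returns True; else False.
- move_joints(angles): joint-space move.
- release() and clamp(strength=None): open the fingers fully, or close them until they stop; strength is the grip in N (None keeps the last).
- sleep(seconds).
- solve_ik(position, orientation): joint angles nearest the present ones, or None.
- get_image(name): name is "side" or "top"; returns the picture (420x560x3 uint8, blue, green, red); there is no depth.
- calibration(name): a dict with "mtx" (3x3 intrinsics, pixels), "rvec" (rotation vector, rad) and "tvec" (3), from world to camera coordinates, as OpenCV has them. Camera axes: x right, y down, z forward; pixel columns grow to the right and rows downward; lengths in m; the calibration is good to about 2 mm. A picture is of the moment at which its call begins. calibration takes no time and is no camera call.
A pose or a line that the arm cannot do raises IKError and nothing moves.
- hand_in(): hands the job in, once; it reports no verdict.
Readings, each from a call of its own:
- get_clock(): time.
- get_joint_pos(): joint angles.
- get_joint_velocities(): joint speeds.
- get_tau(): joint torques, N m.
- get_eef_pos(): TCP position.
- get_orientation(): TCP orientation.
- get_ft_force(): force on the tool from outside, world axes, zero at the start.
- get_wrist_torque(): the same for the moment, N m.
- get_finger_gap(): finger opening in m.
Only numpy, scipy, OpenCV 4.12 (cv2) and the standard library are available. Lean on these libraries where they do the work, as an engineer would, in place of code of your own. Each camera call takes 0.05 s, during which the arm holds its last target. There are 200 camera calls.

## Task

Lengthen the bracelet-knotting jig by one hole: pinch its red spring button flush with the tube, draw the tube outwards (peg ends farther apart) and stop as soon as the button pops fully out of the very next hole, then let go. Be gentle: slide by feel and never strain the tube against the locked button with more than 15 newtons. Leave the other things on the counter where they are.

Things in the scene. Friction and masses are not known exactly. Their poses are not given: they have to be found in the camera images.
- jig: the jig, fixed to the counter: wooden board 80 x 330 mm, 12 mm thick, long along its y. Origin: centre of the board's underside, straight below the button. x: horizontal, the way the button points out of the tube; y: along the tube, the way it draws out, away from the wooden pillar; z up. A fixed steel bar inside the tube, on its axis 62 mm above the counter, carries the button at y = 0
- pillar_peg (a point): top of the brass peg (10 mm thick, 104 mm above the counter) on the wooden pillar, 34 x 26 mm and 78 mm high, at the jig's y = -140 mm; fixed
- sleeve: the sliding square tube, 24 x 24 mm outside, wall 2 mm, y = -97 to +102 mm of its origin. Origin: on the tube's axis, 62 mm above the counter, at its first hole, where the button sits at the start: pinch here from above, across x, to press the button and grip the tube at once. Axes as the jig's. It only slides along the jig's y, 0 to 85 mm, with about 1.5 N of friction
- tube_peg (a point): top of the brass peg (10 mm thick, 104 mm above the counter) on the tube's outer end, 86 mm along y from sleeve; moves with the tube
- hole_row (a point): a point on the tube's +x wall, 43 mm from the first hole towards the pillar, on the brass strip that has the further holes (12 mm windows); moves with the tube. The next hole is up to 10 mm to either side of this point, so 33 to 53 mm from the first: it differs from jig to jig and is not reported. One more hole lies 28 mm beyond it. Drawn out by that unknown distance, the next hole meets the button
- button: red round-ended spring button, 10 mm thick (1 mm play in a hole), never moves along y. Origin: its tip, at the jig's x = 18 mm when out (6 mm proud, tube locked), 12 mm pressed flush (about 3 N), 10 mm under the wall. Once flush, drawing the tube with 4 to 8 N cams it in under the wall; then the tube slides easily until the button springs out of the next hole and stops it dead
- cord_spool: orange cord spool, 52 mm across, 40 mm high, standing near the jig; leave alone. Origin: centre of its underside
- bracelet: ring of wooden beads, 71 mm across, 13 mm high, lying near the jig; leave alone. Origin: its centre, on the counter
- awl: red-handled awl, 130 mm long, lying near the jig; leave alone. Origin: on its underside
- thread_cone: yellow thread cone, 76 mm across the foot, 150 mm high, to the robot's left; leave alone. Origin: centre of its underside
- bead_bowl: white bowl, 90 mm across, 35 mm high, to the robot's right; leave alone. Origin: centre of its underside
- bead_jar: amber jar with red lid, 56 mm across, 75 mm high, to the right; leave alone. Origin: centre of its underside
- clasp_tin: small tin with a paper label, 60 mm across, 45 mm high, to the left; leave alone. Origin: centre of its underside

How it is judged:
By the outcome, as a careful person would: the job done as asked, in the order asked, and still so for the second after the job is handed in, with the robot touching nothing.
It also fails if it takes over 37 s, if anything falls off the work surface, if the arm or the gripper's body presses on something with over 40 N, if the wrist force passes 120 N, or if a joint passes its speed limit or range.

## Working session

There is one attempt and no reset: what is moved stays moved. The work goes in short steps, each a Python script; the robot and the scene stay as the last script left them, time stands still between calls to the robot, and variables do not carry over. Pictures are saved under pics/ and viewed, about 8 in all and at most 12, crops included, and the job is handed in when it is done.

```bash
mkdir -p pics; python3 - <<'E'
from workcell import *
import cv2
for n in("top","side"):
    cv2.imwrite(f"pics/{n}0.png",get_image(n)); c=calibration(n); print(n,c)
print(get_clock(),get_eef_pos(),get_orientation(),get_ft_force(),get_finger_gap())
E
```

```text
top {'mtx': array([[390.79417884,   0.        , 280.8206326 ],
       [  0.        , 390.79417884, 208.03605594],
       [  0.        ,   0.        ,   1.        ]]), 'rvec': array([ 2.14208727, -2.19274506,  0.14266135]), 'tvec': array([-0.01058213,  0.53062683,  1.02071909])}
side {'mtx': array([[426.87389126,   0.        , 280.26631245],
       [  0.        , 426.87389126, 214.17550375],
       [  0.        ,   0.        ,   1.        ]]), 'rvec': array([ 2.31005541, -0.73238606,  0.29183758]), 'tvec': array([-0.43139577,  0.28953515,  0.88520532])}
0.1 [0.25736156 0.54143012 0.3031018 ] [ 3.98962753e-04  8.45389414e-01  5.34149748e-01 -7.91666673e-04] [-0.64067248  0.49433665 -0.1136973 ] 0.08500654231972676
```

View pics/top0.png

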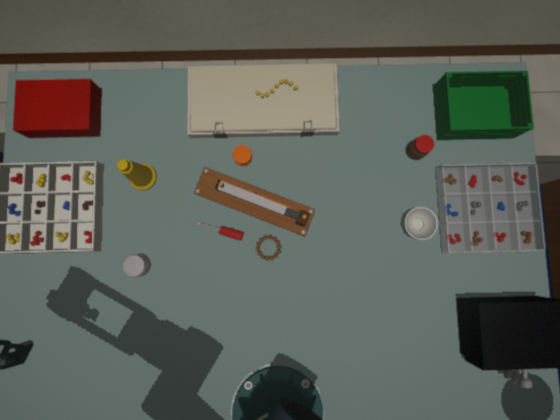

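View pics/side0.png

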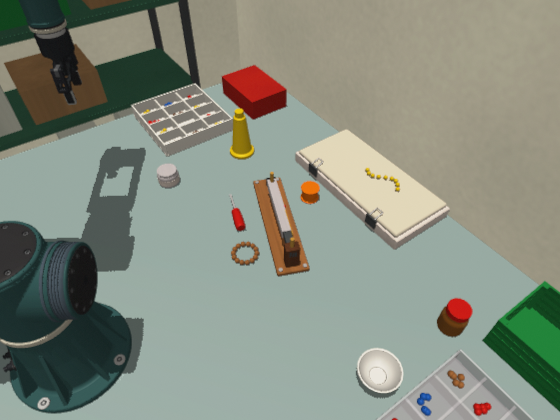

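The top view shows the jig from about (195,180) to (313,225). The pillar is at its right end near (303,215), and the tube runs left to about (220,185). The side view agrees, with the pillar at (291,250). I'll enlarge both views next.

```bash
cat > h.py <<'E'
import numpy as np, cv2
from workcell import *
def cam(n):
    c=calibration(n); R=cv2.Rodrigues(c["rvec"])[0]; return c["mtx"],R,c["tvec"].ravel()
def ray(n,uv):
    K,R,t=cam(n); d=R.T@np.linalg.inv(K)@np.array([uv[0],uv[1],1.]); return -R.T@t,d/np.linalg.norm(d)
def onplane(n,uv,z):
    o,d=ray(n,uv); return o+d*(z-o[2])/d[2]
def proj(n,P):
    K,R,t=cam(n); return cv2.projectPoints(np.array(P,float).reshape(-1,3),R,t,K,None)[0][:,0]
def cross(a,b):
    (o1,d1),(o2,d2)=ray("top",a),ray("side",b)
    s=np.linalg.lstsq(np.c_[d1,-d2],o2-o1,rcond=None)[0]; p,q=o1+d1*s[0],o2+d2*s[1]
    return (p+q)/2,np.linalg.norm(p-q)
E
python3 - <<'E'
from h import *
a=cv2.imread("pics/top0.png")[155:245,185:325]; b=cv2.imread("pics/side0.png")[165:280,215:335]
A=cv2.resize(a,None,fx=5,fy=5,interpolation=cv2.INTER_CUBIC);B=cv2.resize(b,None,fx=5,fy=5,interpolation=cv2.INTER_CUBIC)
cv2.imwrite("pics/a.png",A);cv2.imwrite("pics/b.png",B)
im=cv2.imread("pics/top0.png");hsv=cv2.cvtColor(im,cv2.COLOR_BGR2HSV)
m=cv2.inRange(hsv,(5,90,50),(18,255,190)); m[:155]=0;m[245:]=0;m[:,:185]=0;m[:,325:]=0
m=cv2.morphologyEx(m,cv2.MORPH_OPEN,np.ones((2,2)))
n,l,s,c=cv2.connectedComponentsWithStats(m)
print(s[1:],c[1:])
k=1+np.argmax(s[1:,4]); r=cv2.minAreaRect(cv2.findNonZero((l==k).astype(np.uint8))); bx=cv2.boxPoints(r)
print(bx); W=np.array([onplane("top",p,.012) for p in bx]); print(W, W.mean(0)); print(np.linalg.norm(np.diff(W,axis=0),axis=1))
E
```

```text
[[ 234  156   19   12  180]
 [ 197  170  117   66 2375]
 [ 304  235    2    2    4]
 [ 258  237   10    9   30]
 [ 269  236   11    9   36]] [[243.28888889 160.47777778]
 [254.23494737 202.88378947]
 [304.5        235.5       ]
 [262.53333333 240.53333333]
 [274.16666667 239.55555556]]
[[194.58446 193.78284]
 [204.81235 167.48257]
 [315.563   210.55228]
 [305.3351  236.85254]]
[[ 0.57724887  0.21249513  0.012     ]
 [ 0.6502792   0.1843864   0.012     ]
 [ 0.5233997  -0.11838142  0.012     ]
 [ 0.45208931 -0.08804689  0.012     ]] [0.55075427 0.0476133  0.012     ]
[0.07825298 0.32827848 0.07749423]
```

View pics/a.png

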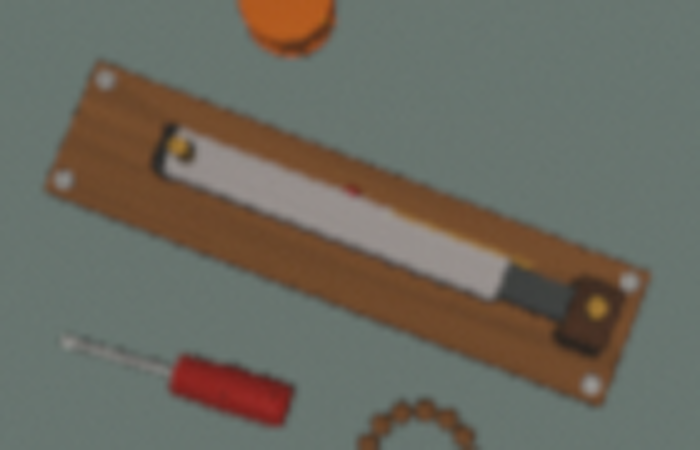

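View pics/b.png

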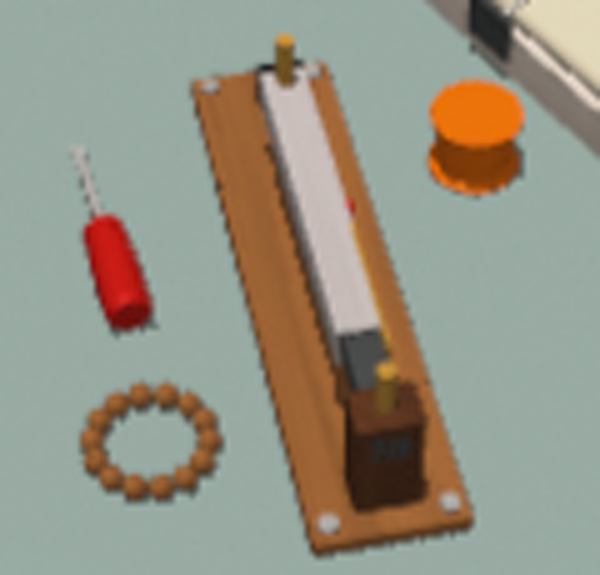

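The button is confirmed on the far side, at top view (255.4,193) and side view (284.8,206). The pegs are at top view (220.6,184) and (304.4,216). Next I'll compute the jig pose.

```bash
python3 - <<'E'
from h import *
tp=(220.6,184.2);pp=(304.4,216.4)
for n,a,b in(("tubepeg",tp,(272,173)),("pillarpeg",pp,(292.4,239)),("button",(255.4,193),(284.8,206.2))):
    print(n,cross(a,b), onplane("top",a,.062 if n=="button" else .104))
T=onplane("top",tp,.104);P=onplane("top",pp,.104); y=(T-P)[:2];L=np.linalg.norm(y);y/=L
x=np.array([y[1],-y[0]]);S=P[:2]+y*L*140/226; B=np.array([.55075,.04761])
print("L",L,"sleeve0",S,"board",B,"diff x,y",(B-S)@x,(B-S)@y,"yaw",np.arctan2(x[1],x[0]))
W=np.array([[.57725,.21250],[.65028,.18439],[.52340,-.11838],[.45209,-.08805]])
yb=(W[0]+W[1]-W[2]-W[3]);print("board yaw",np.arctan2(-yb[0],yb[1]))
bt=onplane("top",(255.4,193),.062)[:2]; print("button in jig",(bt-S)@x,(bt-S)@y)
sp=onplane("top",(242.3,156),.04)[:2]; print("spool",(sp-S)@x,(sp-S)@y)
print("reproj side of jig pts",proj("side",[[*T[:2],.104],[*P[:2],.104]]))
E
```

```text
tubepeg (array([0.58806983, 0.12693981, 0.10387163]), np.float64(0.005728141269472904)) [0.58551344 0.12828559 0.104     ]
pillarpeg (array([ 0.50115305, -0.08134464,  0.10416141]), np.float64(0.004298020202609472)) [ 0.49929342 -0.08027555  0.104     ]
button (array([0.56954155, 0.04207723, 0.06321002]), np.float64(0.00434718899268602)) [0.56781858 0.04319524 0.062     ]
L 0.2256803991095038 sleeve0 [0.55270405 0.04892161] board [0.55075 0.04761] diff x,y -0.0013047274946899837 -0.0019586550110286 yaw -0.39200793216811886
board yaw -0.39571817389510244
button in jig 0.01615573368192035 0.0004824389444198216
spool 0.10045231592228387 0.07304631757680734
reproj side of jig pts [[269.80186567 173.20301942]
 [290.50607254 239.24993913]]
```

```bash
cat >> h.py <<'E'
YAW=-0.394; S0=np.array([.5540,.0481])
X=np.array([np.cos(YAW),np.sin(YAW),0]);Y=np.array([-np.sin(YAW),np.cos(YAW),0])
Q=[0,np.cos(YAW/2),np.sin(YAW/2),0]
def P(y,z,x=0): return np.array([S0[0],S0[1],z])+X*x+Y*y
def st(m=""):
    f=np.array(get_ft_force()); e=np.array(get_eef_pos())-P(0,0)
    print(m,"t%.2f"%get_clock(),"F jig",np.round([f@X,f@Y,f[2]],2),"pos jig mm",np.round(1e3*np.array([e@X,e@Y,e[2]]),2),"gap %.4f"%get_finger_gap())
E
python3 - <<'E'
from h import *
print(solve_ik(P(0,.2),Q),solve_ik(P(0,.116),Q),solve_ik(P(.06,.116),Q))
move_ptp(P(0,.21),Q); st("above")
move_l(P(0,.116),speed=.08,stop_force=8); st("down")
cv2.imwrite("pics/s1.png",cv2.resize(get_image("side")[140:290,200:350],None,fx=4,fy=4,interpolation=cv2.INTER_CUBIC))
E
```

```text
[-3.76154128e-02  4.12435443e-01  1.72120254e+00 -4.44089210e-16
  1.00795467e+00  3.56384587e-01] [-3.76154128e-02  5.32076165e-01  1.78608757e+00 -4.44089210e-16
  8.23428921e-01  3.56384587e-01] [ 5.96829024e-02  5.62544858e-01  1.71671426e+00 -4.44089210e-16
  8.62333538e-01  4.53682902e-01]
above t2.19 F jig [-0.55 -0.72 -0.12] pos jig mm [ -0.3    0.8  210.18] gap 0.0856
down t3.52 F jig [-0.29 -0.23 -0.83] pos jig mm [  0.41   0.16 116.53] gap 0.0855
```

View pics/s1.png

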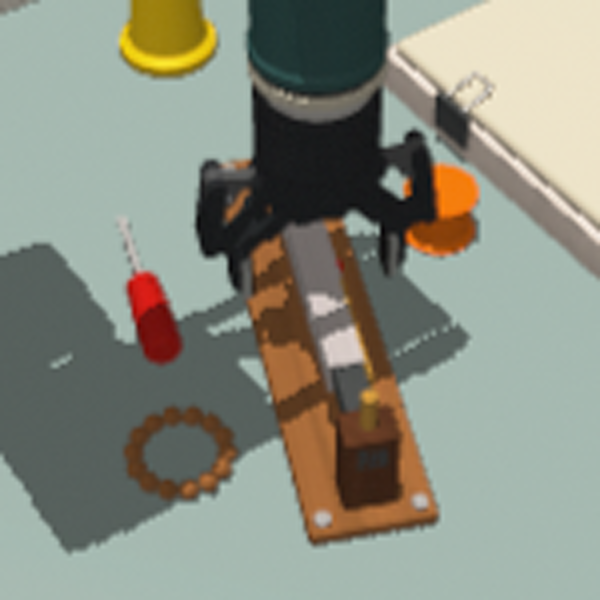

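The fingers straddle the tube at the button, which is visible at (342,263) in the crop. I'll clamp and check that it goes flush.

```bash
python3 - <<'E'
from h import *
clamp(35); st("clamped"); sleep(.2); st("settled")
E
```

```text
clamped t4.15 F jig [ 0.76 -0.4   4.23] pos jig mm [  0.36   0.14 116.4 ] gap 0.0237
settled t4.35 F jig [-0.22 -0.02  5.71] pos jig mm [  0.35   0.12 116.39] gap 0.0237
```

```bash
python3 - <<'E'
from h import *
e=np.array(get_eef_pos()); np.save("e0.npy",e)
ok=True
for y,v,s in((12,.006,12),(28,.015,7)):
    r=move_l(P(0,e[2],(e-P(0,0))@X)+Y*(y/1e3+(e-P(0,0))@Y),speed=v,stop_force=s); st(f"{y} hit={r}")
    if r: ok=False;break
E
```

```text
12 hit=False t6.53 F jig [ 0.28 -4.2   5.95] pos jig mm [  0.38  12.05 116.4 ] gap 0.0233
28 hit=False t7.74 F jig [ 0.27 -1.84  4.49] pos jig mm [  0.42  28.25 116.43] gap 0.0237
```

```bash
python3 - <<'E'
from h import *
e=np.load("e0.npy")
r=move_l(e+Y*.056,speed=.006,stop_force=7); st(f"hit={r}"); sleep(.15); st("settled")
cv2.imwrite("pics/s2.png",cv2.resize(get_image("side")[140:290,200:350],None,fx=4,fy=4,interpolation=cv2.INTER_CUBIC))
E
```

```text
hit=True t11.21 F jig [-0.19 -1.26  4.17] pos jig mm [  0.48  50.96 116.4 ] gap 0.0233
settled t11.36 F jig [-1.04 -1.82  3.89] pos jig mm [  0.48  50.95 116.44] gap 0.0234
```

View pics/s2.png

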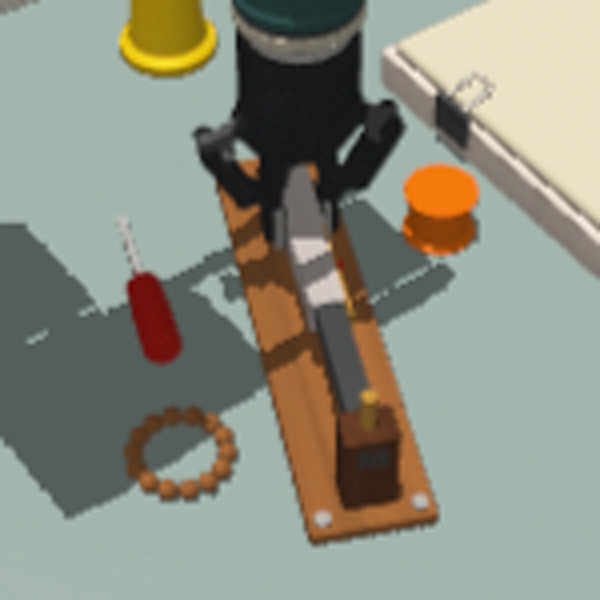

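The tube stopped 50.8 mm out, within the 33–53 mm range, and red shows proud at (341,268) in the crop. I'll confirm the lock with a gentle tug.

```bash
python3 - <<'E'
from h import *
e=np.array(get_eef_pos())
r=move_l(e+Y*.0025,speed=.003,stop_force=6); st(f"tug hit={r}"); sleep(.1); st("settled")
E
```

```text
tug hit=True t11.89 F jig [ 0.13 -2.    4.39] pos jig mm [  0.45  51.02 116.43] gap 0.0236
settled t11.99 F jig [ 0.04 -0.32  4.36] pos jig mm [  0.48  50.98 116.43] gap 0.0235
```

The tug was blocked at once, with under 0.1 mm of travel, so it is locked. I'll let go, retreat upwards and look.

```bash
python3 - <<'E'
from h import *
release(); st("open")
e=np.array(get_eef_pos()); move_l(e+np.array([0,0,.12]),speed=.12)
move_joints([1.012,.359,1.51,0,1.272,-.115]); st("away")
t,s=get_image("top"),get_image("side"); cv2.imwrite("pics/tf.png",t);cv2.imwrite("pics/sf.png",s)
A=cv2.resize(t[150:250,180:325],(725,500)[:2],interpolation=cv2.INTER_CUBIC);cv2.imwrite("pics/af.png",A)
cv2.imwrite("pics/bf.png",cv2.resize(s[165:280,215:335],None,fx=5,fy=5,interpolation=cv2.INTER_CUBIC))
E
```

```text
open t12.62 F jig [-0.28  0.32  0.95] pos jig mm [-1.0000e-02  5.0650e+01  1.1619e+02] gap 0.0853
away t15.76 F jig [0.09 0.06 0.24] pos jig mm [-462.19  342.36  303.67] gap 0.0851
```

View pics/af.png

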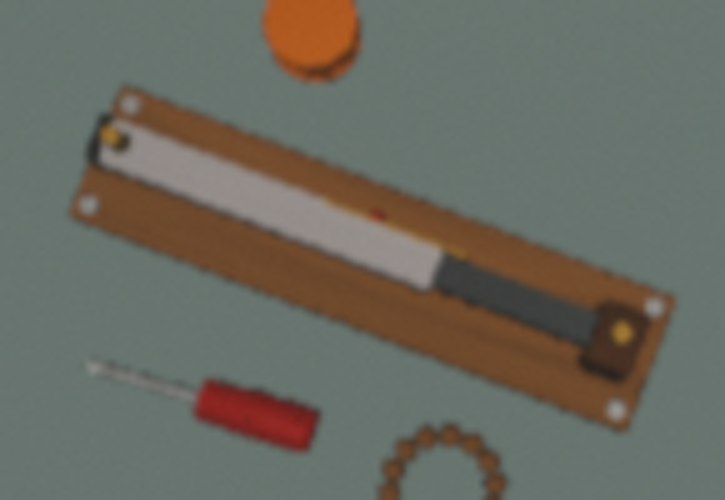

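View pics/bf.png

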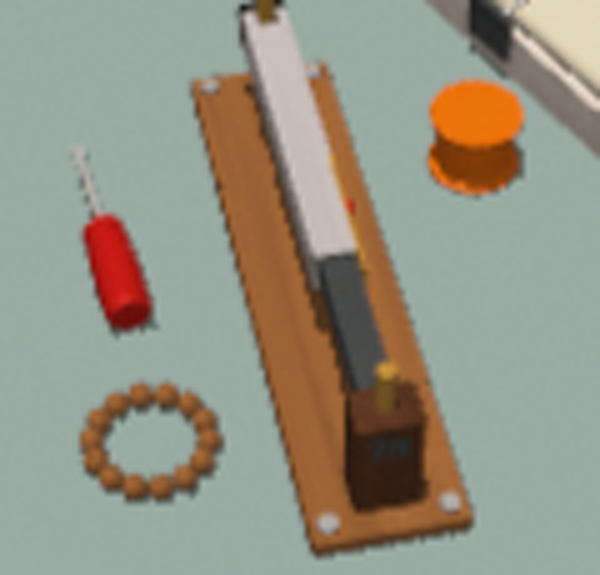

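In the top crop the button is proud at (378,215), with the tube drawn out and its peg at (112,135). The side crop shows the button at (350,206), where it was at the start, and the neighbours unmoved. I'll run the last numbers and hand in.

```bash
python3 - <<'E'
from h import *
print("peg travel mm",1e3*(onplane("top",(202.4,177.),.104)-onplane("top",(220.6,184.2),.104))@Y)
for n,a,b in(("top","top0","tf"),("side","side0","sf")):
    for k in(a,b):
        i=cv2.imread(f"pics/{k}.png");x0,x1,y0,y1=(247,263,186,200) if n=="top" else (278,292,199,213)
        h=cv2.cvtColor(i[y0:y1,x0:x1],cv2.COLOR_BGR2HSV);m=cv2.inRange(h,(0,120,60),(6,255,255))|cv2.inRange(h,(170,120,60),(180,255,255));print(k,"red px",cv2.countNonZero(m))
hand_in(); print(get_clock())
E
```

```text
peg travel mm 49.63518206322375
top0 red px 3
tf red px 1
side0 red px 2
sf red px 1
the job is handed in; nothing more can be done
the job is handed in; nothing more can be done
```

The jig is lengthened by one hole and the job is handed in. I pinched the button flush, drew the tube out slowly until it stopped dead, then let go and moved the arm clear.

- **Distance:** the tube stopped 50.8 mm out, which is inside the 33–53 mm window for the next hole. The top camera gave 49.6 mm of peg travel, agreeing to about 1 mm.
- **Lock:** a gentle tug of about 6 N was blocked within 0.1 mm. After I let go, both pictures showed the red button sticking out of the strip.
- **Force:** the stop thresholds were set at 12, 7 and 6 N. The highest draw force I read between moves was 4.2 N. I did not record peaks during the moves.
- **Surroundings:** the spool, awl and bracelet look unmoved in the last pictures. I did not check the objects farther from the jig.
- **Time:** the robot clock read 15.8 s at the last reading before hand-in, against the 37 s limit.

**Weak check:** I also counted the button's red pixels, but this settles nothing. There were only 2–3 before and 1 after, too few to show whether the button is fully out. That rests on the hard stop, the tug and the pictures.

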